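Level the paint tins on the two-pan balance

TASK

The two tins standing on the balance and the one leaning in the sloping cradle have to be shared between the two pans, so that they can go into the twin shaker evenly loaded. Take the tin out of the cradle and move tins from pan to pan until all three stand upright on the pans' floors and both pans sit level. Set the tins down gently instead of dropping them, knock nothing over and leave the other things on the bench where they are.

Things in the scene. Friction and masses are not known exactly. Their poses are not given: they have to be found in the camera images.
- tin_large_center (a point): the largest of the three tins: plain steel tin with a white band, a closed cylinder 66 mm across and 104 mm tall, about 540 g; point at its centre half-way up, z along its axis towards the lid. It stands upright on the low pan at the start.
- tin_medium_center (a point): the middle tin: plain steel tin with a white band, a closed cylinder 60 mm across and 92 mm tall, about 360 g; point at its centre half-way up, z along its axis towards the lid. At the start it leans in the cradle, its axis 35 degrees from vertical, lid leaning towards the robot.
- tin_small_center (a point): the smallest tin: plain steel tin with a white band, a closed cylinder 50 mm across and 64 mm tall, about 180 g; point at its centre half-way up, z along its axis towards the lid. It stands upright on the low pan at the start, about 125 to 145 mm (centre to centre, along the pan's x) from the large tin. All tins are filled to the same degree; the large one weighs the same, within a few per cent, as the medium and small ones together.
- pan_a_mid (a point): one pan of the two-pan balance, the one that carries two tins and is down at the start (it may be the left or the right one): a shallow rectangular steel tray, 220 (its x) by 150 (its y) mm inside, with a lip standing 5 mm above its floor; point at the centre of its floor, z up. The two trays stand side by side along the balance's y, centres 180 mm apart; their floors are 85 mm above the bench when level
- pan_b_mid (a point): the other pan, empty and raised at the start: a shallow rectangular steel tray, 220 (its x) by 150 (its y) mm inside, with a lip standing 5 mm above its floor; point at the centre of its floor, z up. The two trays stand side by side along the balance's y, centres 180 mm apart; their floors are 85 mm above the bench when level
- pan_a (a joint): height of pan_a above its level position, m, -0.015 (down on its stop) to 0.015. The pans stay horizontal and move straight up and down, one rising as the other sinks, well damped (about half a second); a difference of 75 g moves each pan about 5 mm, 230 g or more reaches the stops. Zero is level.
- pan_b (a joint): height of pan_b above its level position, m; always minus that of pan_a.
- cradle_seat (a point): fixed wire cradle, 130 by 100 mm foot, that holds the medium tin leaning: point in the middle of its sloping seat, where the tin's underside rests, 55 mm above the bench. Its x points away from the robot, y left, z straight up (as its foot stands). The seat slopes so that the tin leans 35 degrees towards its -x; two thin rods carry the tin's lower side up to 62 mm along it; they are 52 mm wide overall, so both flanks (along y) are free for fingers.
- cup: empty clear plastic mixing cup, 80 mm across, 90 mm tall, upright; bystander, to be left alone; origin at the centre of its underside
- jar: closed glass jar with a black cap, about 64 mm across, 85 mm tall; bystander, to be left alone; origin at the centre of its underside
- can: wide tin, about 84 mm across, 110 mm tall, standing on the bench right of the balance: not one of the three; bystander, to be left alone; origin at the centre of its underside
- tinlid: flat steel disc lid, 68 mm across, 8 mm thick, lying on the bench; bystander, to be left alone; origin at the centre of its underside
- tape: roll of masking tape lying flat, 96 mm across, 25 mm tall; bystander, to be left alone; origin at the centre of its underside
- screwdriver: screwdriver lying across the bench in front of the balance, to its right; bystander, to be left alone; origin on its underside, near its middle
- spatula: spatula lying across the bench behind the balance; bystander, to be left alone; origin on its underside, near its middle
Not all that is in view belongs to the job. Leave any green look-alike of the part that bears tin_small_center alone. What is shaped like the part that bears tin_medium_center but orange is not meant.

How it is judged:
At the end, for the whole second after the job is handed in: Each of the three tins stands upright (within 0.1 rad) on the floor of one pan or the other, inside its lip (centre height within 6 mm of standing on it), at rest (tins below 0.02 m/s, pans below 0.01 m/s); both pans are level, within 5 mm of their level position (((x of tin_large_center in the frame of pan_a_mid between -0.11 and 0.11 m and y of tin_large_center in the frame of pan_a_mid between -0.075 and 0.075 m and z of tin_large_center in the frame of pan_a_mid between 0.046 and 0.058 m) or (x of tin_large_center in the frame of pan_b_mid between -0.11 and 0.11 m and y of tin_large_center in the frame of pan_b_mid between -0.075 and 0.075 m and z of tin_large_center in the frame of pan_b_mid between 0.046 and 0.058 m)) and ((x of tin_medium_center in the frame of pan_a_mid between -0.11 and 0.11 m and y of tin_medium_center in the frame of pan_a_mid between -0.075 and 0.075 m and z of tin_medium_center in the frame of pan_a_mid between 0.04 and 0.052 m) or (x of tin_medium_center in the frame of pan_b_mid between -0.11 and 0.11 m and y of tin_medium_center in the frame of pan_b_mid between -0.075 and 0.075 m and z of tin_medium_center in the frame of pan_b_mid between 0.04 and 0.052 m)) and ((x of tin_small_center in the frame of pan_a_mid between -0.11 and 0.11 m and y of tin_small_center in the frame of pan_a_mid between -0.075 and 0.075 m and z of tin_small_center in the frame of pan_a_mid between 0.026 and 0.038 m) or (x of tin_small_center in the frame of pan_b_mid between -0.11 and 0.11 m and y of tin_small_center in the frame of pan_b_mid between -0.075 and 0.075 m and z of tin_small_center in the frame of pan_b_mid between 0.026 and 0.038 m)) and angle between each of tin_large_center, tin_medium_center, tin_small_center's own z axis and vertical below 0.1 rad and value of joint pan_a between -0.005 and 0.005 m and value of joint pan_b between -0.005 and 0.005 m and velocity of joint pan_a between -0.01 and 0.01 m/s and linear speed of each of tin_large, tin_medium, tin_small below 0.02 m/s); the robot touches nothing.
It fails at once if a bystander is shoved aside (more than 50 mm) (distance of any of cup, jar, can, tinlid, tape, screwdriver, spatula from where it was at the start of the episode above 0.05 m).
It fails at once if a tin is tipped over (angle between any of tin_large_center, tin_small_center's own z axis and vertical above 0.9 rad or angle between tin_medium_center's own z axis and vertical above 1.1 rad).
It fails at once if a tin is dropped: it falls faster than 0.7 m/s with the fingers off it (a fall of about 25 mm) ((linear speed of tin_large above 0.7 m/s and contact force between the fingers and tin_large below 0.1 N) or (linear speed of tin_medium above 0.7 m/s and contact force between the fingers and tin_medium below 0.1 N) or (linear speed of tin_small above 0.7 m/s and contact force between the fingers and tin_small below 0.1 N)).
It also fails if it takes over 66 s, if anything falls off the work surface, if the arm or the gripper's body presses on something with over 40 N, if the wrist force passes 120 N, or if a joint passes its speed limit or range.

ROBOT

A 7-joint arm with a two-finger parallel gripper is mounted at the origin on the work surface. World frame = base frame: x ahead of the robot, y to its left, z up, the work surface at z = 0. Lengths are in m, angles in rad, forces in N, time in s.
With the tool pointing down it reaches from about 0.4 to 0.85 m from the base axis. Payload 10.4 kg.
Tool frame: the origin (TCP) lies between the finger pads; the fingertips stand 22 mm ahead of it and the grasp point (between the pads) lies 3 mm ahead of it (arm.tip_reach is the distance from the TCP to the fingertips, in m); z points along the fingers, y is the line along which they close (so a half turn about z gives the same grasp; the last joint's range is limited). The gripper opens to 87 mm and grips with 3 to 60 N. Pads are 19 mm wide; open, the fingers measure 117 mm over their backs; the gripper's body (75 mm by 190 mm) begins 51 mm behind the grasp point.
Start: joints at [-1.267, 0.332, -0.065, 1.46, 0.022, 1.35, -0.088], TCP at [0.201, 0.592, 0.21] pointing down, gripper open.
Joint ranges: [-2.6, 2.6], [-0.5, 2.12], [-1.47, 1.34], [0.16, 2.42], [-1.27, 4.41], [0.06, 2.06], [-2.6, 2.6]. Speed limits (rad/s): [2.22, 2.22, 2.79, 2.79, 3.14, 3.14, 3.14].

INTERFACE

Orientations are given as a rotation vector (axis times angle).
In Python, from plant import telemetry, viewer, workorder, arm gives the robot as it stands.
- The arm moves only by the shell command python3 -m handwheel 'ROWS' [OPENING]. ROWS is JSON, a list that holds one entry, the list of rows, each a list of 6 numbers: the shift along the tool's x, y, z in m, then the turn, a rotation vector about the tool's x, y, z in rad. A call has 1 to 20 rows; each row is the pose to reach, as a shift and turn from the pose commanded when the call began, along the tool's axes at that moment; what a row does not reach only later rows make up. A row lasts 1/8 s, in which the tool goes at most 62.5 mm and 10.7 degrees, less where a joint would pass 70% of its speed; a pose out of reach is approached as far as the arm can. A call with a gripper value outside its range is refused whole. OPENING is the finger opening in m, from 0 to 0.087, set as the call begins (- or left out, the last holds). The fingers move at their own pace and stop on an object; the grip force is fixed at half the most. Time passes only in rows, so rows that repeat a pose let the fingers close. It gives the time, the measured TCP pose, the force, the opening and the grip force at its end, in the units of the state.
- telemetry.observe(): the state, without advancing time (a new reading comes with each control period).
- viewer.read_camera(name): name is "side" or "top" or "wrist"; returns a dict with "image" (384x512x3 uint8, red, green, blue), "range_z" (384x512 float32, m along the optical axis (not along the pixel's ray), 0 where there is no reading), "fx", "fy", "cx", "cy" (pixels), "world_from_camera" (4x4, takes a point from camera to world coordinates); the wrist camera has in their place "mount" (4x4, takes a point from camera to tool coordinates, whose origin is the TCP and whose axes are the flange's). Camera axes: x right, y up, looking along -z (the intrinsics and any distortion apply to the point x, -y, -z); pixel columns grow to the right and rows downward; lengths in m; the calibration is good to about 2 mm. A picture is of the moment at which its call begins: read the wrist's pose just before it.
- workorder.job_done(): hands the job in; it is judged then, once.
The state is a dict: "t": time; "joint_pos": joint angles; "qd": joint speeds; "joint_torque": joint torques, N m; "eef_pos": TCP position; "orientation": TCP orientation; "contact_force": force on the tool from outside, world axes, zero at the start; "moment": the same for the moment, N m; "finger_gap": finger opening in m; "grasp_force": force on a finger pad.
Only numpy, scipy, OpenCV 4.12 (cv2) and the standard library are available. Lean on these libraries where they do the work, as an engineer would, in place of code of your own. Each camera call takes 0.05 s, during which the arm holds its last target. There are 200 camera calls.

## Working session

There is one attempt and no reset: what is moved stays moved. The work goes in short steps, Python scripts to look and compute and a shell command to move; the robot and the scene stay as the last step left them, time stands still between calls to the robot, and variables do not carry over. Pictures are saved under pics/ and viewed, at most 10 in all, crops included, and the job is handed in when it is done.

```bash
ls; mkdir -p pics; cat > h.py <<'E'
import numpy as np, cv2
from plant import telemetry, viewer, workorder, arm
from scipy.spatial.transform import Rotation as R
def cam(n):
    s=telemetry.observe(); c=viewer.read_camera(n)
    if n=="wrist":
        T=np.eye(4);T[:3,:3]=R.from_rotvec(s["orientation"]).as_matrix();T[:3,3]=s["eef_pos"]
        c["world_from_camera"]=T@np.array(c["mount"])
    return c
def cloud(c):
    d=c["range_z"];v,u=np.mgrid[:d.shape[0],:d.shape[1]]
    P=np.stack([(u-c["cx"])/c["fx"]*d,-(v-c["cy"])/c["fy"]*d,-d,np.ones_like(d)],-1)
    return (P@np.array(c["world_from_camera"]).T)[...,:3]
def save(c,n):cv2.imwrite("pics/"+n,c["image"][...,::-1])
E
python3 - <<'E'
from h import *
import pickle
s=telemetry.observe();print({k:np.round(v,3).tolist() for k,v in s.items()})
ims=[]
for n in("top","side"):
    c=cam(n);pickle.dump(c,open(n+".pkl","wb"));ims.append(c["image"]);print(n,c.keys(),np.round(c["world_from_camera"],3).tolist(),c["fx"])
    save(c,n+"0.png")
E
```

```text
pics
{'t': 0.0, 'joint_pos': [-1.267, 0.333, -0.065, 1.461, 0.022, 1.35, -0.088], 'qd': [-0.0, -0.0, 0.001, 0.0, -0.0, 0.0, 0.003], 'joint_torque': [-0.001, -62.323, 0.024, -38.992, -0.061, 0.039, 0.0], 'eef_pos': [0.201, 0.591, 0.209], 'orientation': [-0.511, -3.1, 0.002], 'contact_force': [-0.166, 0.467, -0.424], 'moment': [0.007, 0.028, -0.005], 'grasp_force': 0.0, 'finger_gap': 0.087}
top dict_keys(['image', 'range_z', 'fx', 'fy', 'cx', 'cy', 'world_from_camera']) [[-0.021, 0.989, -0.145, 0.35], [-1.0, -0.023, -0.015, 0.011], [-0.018, 0.144, 0.989, 1.674], [0.0, 0.0, 0.0, 1.0]] 498.3761459001195
side dict_keys(['image', 'range_z', 'fx', 'fy', 'cx', 'cy', 'world_from_camera']) [[0.882, 0.366, -0.297, 0.162], [-0.471, 0.657, -0.588, -0.773], [-0.02, 0.659, 0.752, 1.132], [0.0, 0.0, 0.0, 1.0]] 368.5743702705319
```

View pics/top0.png

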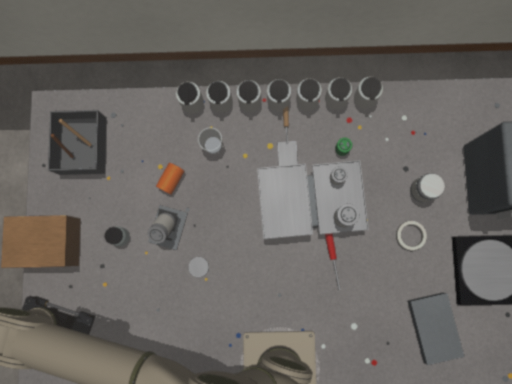

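View pics/side0.png

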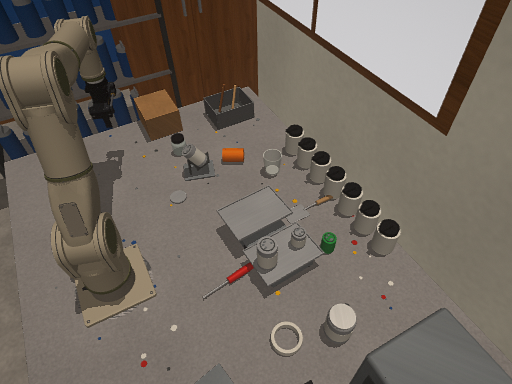

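Top view: raised pan_b is at (285,202). Low pan_a is at (340,198), with the large tin at (347,215) and the small one at (339,176). The medium tin leans in the cradle at (162,228). Decoys are the green small tin (343,146) and the orange tin lying at (170,178); the three plain steel tins with white bands are the ones meant, and the wide tin (430,186) is the bystander can.

```bash
python3 - <<'E'
from h import *
import pickle
c=pickle.load(open("top.pkl","rb"));P=cloud(c)
def blob(n,u0,u1,v0,v1,z0,z1):
    Q=P[v0:v1,u0:u1].reshape(-1,3);Q=Q[(Q[:,2]>z0)&(Q[:,2]<z1)]
    if len(Q)<4:print(n,len(Q));return
    (cc,wh,a)=cv2.minAreaRect(Q[:,:2].astype(np.float32));print(n,len(Q),"mean",Q.mean(0).round(4),"rect",np.round(cc,4),np.round(wh,4),round(a,2),"zmed",np.median(Q[:,2]).round(4))
blob("bench",360,400,260,300,-.1,.1)
blob("panB",250,314,155,245,.085,.125)
blob("panA",314,372,155,245,.055,.09)
blob("large",330,365,200,232,.160,.25)
blob("small",325,352,162,190,.125,.16)
blob("green",335,354,135,157,.05,.1)
blob("med",145,178,208,248,.05,.25)
blob("medtop",145,178,208,248,.11,.25)
blob("cradle",145,195,200,255,.004,.03)
blob("cradle_foot",145,195,200,255,.006,.012)
np.set_printoptions(linewidth=200,suppress=True)
print((P[204:250:3,148:190:3,2]*1000).astype(int))
for n,u,v in [("cup",210,140),("jar",115,236),("lid",198,267),("orange",170,178),("scr",332,250)]:print(n,P[v-4:v+5,u-4:u+5].reshape(-1,3).mean(0).round(3))
im=cv2.resize(np.hstack([c["image"][195:255,130:200],c["image"][155:235,310:380][10:70]]),None,fx=5,fy=5,interpolation=2)
cv2.imwrite("pics/crop.png",im[...,::-1])
E
```

```text
bench 1590 mean [ 0.2736 -0.3393  0.0004] rect [ 0.2737 -0.3396] [0.1334 0.127 ] 88.59 zmed 0.0005
panB 3495 mean [ 0.5301 -0.0316  0.1004] rect [ 0.5312 -0.0315] [0.2267 0.1561] 4.07 zmed 0.1003
panA 2688 mean [ 0.5463 -0.2086  0.0708] rect [ 0.5436 -0.2086] [0.2274 0.162 ] 4.44 zmed 0.0706
large 379 mean [ 0.4762 -0.218   0.1745] rect [ 0.4758 -0.2181] [0.0628 0.0633] 88.67 zmed 0.1746
small 200 mean [ 0.6054 -0.2032  0.1352] rect [ 0.606  -0.2042] [0.0464 0.0486] 43.83 zmed 0.1352
green 187 mean [ 0.7155 -0.234   0.0647] rect [ 0.7162 -0.2342] [0.0468 0.0482] 61.25 zmed 0.0649
med 656 mean [0.4587 0.3555 0.1092] rect [0.459  0.3602] [0.0631 0.1078] 75.03 zmed 0.1167
medtop 381 mean [0.4422 0.3629 0.1289] rect [0.4434 0.3643] [0.0582 0.074 ] 67.52 zmed 0.1288
cradle 629 mean [0.4598 0.3432 0.0082] rect [0.4617 0.3544] [0.1666 0.1811] 88.81 zmed 0.0074
cradle_foot 355 mean [0.4591 0.3426 0.0084] rect [0.4633 0.3539] [0.1816 0.1651] 0.29 zmed 0.0081
[[  1   2   2  -2   1  -2  -7   0  -2  -3   0  -1   3   4]
 [ -4   0  -1   2   8   1  11   0   2   3   0  -1  -5   5]
 [ -4   2   0   5 
[... 234 characters left out ...]
8 122 122 114  97  91  51   3   6   1  -1]
 [ -5 120 137 140 134 121 115 110  88  52  12   7   3  -2]
 [  4 134 145 145 142 137 121 109  79   2   2   1  -1   7]
 [132 133 135 145 139 136 126 102   5  12  11  10   0  -2]
 [126 131 128 129 135 133 131  65   9   8  13   0  -3  -2]
 [ -4 125 126 129 129 126 109  11   7  17   8  -5   3   1]
 [  2   8 109 115 112 122   9   7  13  13  11   1  -5   3]
 [ -3  -1   8   3  10  12   4   7  -1   6   5  -7  -2   0]
 [ -7  -1   5  -4   5  -1  13  11   4   9   0  -3   4   6]
 [ -2  -6   2   0  -4  -3  -3   3   0  10  -4  -5   4   0]]
cup [0.751 0.213 0.027]
jar [0.431 0.512 0.085]
lid [0.326 0.258 0.007]
orange [0.619 0.343 0.057]
scr [ 0.373 -0.185  0.02 ]
```

View pics/crop.png

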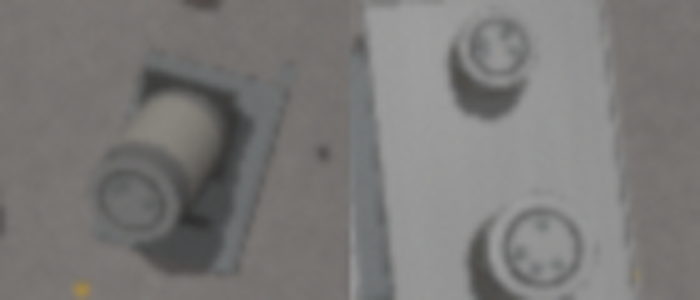

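Crop confirms it: plain steel tins with a white band, medium in the cradle on the left (lid near crop pixel (133,200)), small and large on pan_a on the right. I'll work out the wrist-camera mount and the move above the cradle.

```bash
cat >> h.py <<'E'
def down(yaw):  # tool pointing down, closing line y at world yaw+90deg, start-like branch
    a=np.array([np.sin(yaw),-np.cos(yaw),0]);a=np.array([np.cos(yaw+np.pi/2),np.sin(yaw+np.pi/2),0])
    return 2*np.outer(a,a)-np.eye(3)
def goal(p,M):
    s=telemetry.observe();T=R.from_rotvec(s["orientation"]).as_matrix()
    print("shift",(T.T@(np.array(p)-s["eef_pos"])).round(4),"turn",R.from_matrix(T.T@M).as_rotvec().round(4),"tcp",np.round(s["eef_pos"],4))
E
python3 - <<'E'
from h import *
c=cam("wrist");print(np.round(c["mount"],4).tolist(),c["fx"],c["cx"],c["cy"])
print(R.from_rotvec(telemetry.observe()["orientation"]).as_matrix().round(3).tolist(),down(np.radians(-18.5)).round(3).tolist())
goal([.42,.375,.34],down(np.radians(-18.5)))
E
```

```text
[[-0.0006, 0.9633, 0.2686, 0.074], [1.0, 0.0007, -0.0, -0.0009], [-0.0002, 0.2686, -0.9633, -0.175], [0.0, 0.0, 0.0, 1.0]] 326.1148603007974 258.27583768143217 188.76843464733616
[[-0.947, 0.321, -0.0], [0.321, 0.947, -0.001], [-0.0, -0.001, -1.0]] [[-0.799, 0.602, 0.0], [0.602, 0.799, 0.0], [0.0, 0.0, -1.0]]
shift [-0.2774 -0.1349 -0.1302] turn [-1.10e-03  2.00e-04  3.19e-01] tcp [0.2005 0.5917 0.2096]
```

```bash
sed -i '/def down/,/return 2/d' h.py; cat >> h.py <<'E'
def down(yaw):  # tool pointing down, closing line y at world heading yaw+90deg
    a=np.array([np.cos(yaw/2+np.pi/2),np.sin(yaw/2+np.pi/2),0]);return 2*np.outer(a,a)-np.eye(3)
E
python3 -m handwheel '[[[-0.04,-0.02,-0.04,0,0,0],[-0.09,-0.045,-0.08,0,0,0],[-0.14,-0.07,-0.13,0,0,0],[-0.19,-0.09,-0.13,0,0,0],[-0.24,-0.115,-0.13,0,0,0],[-0.277,-0.135,-0.13,0,0,0],[-0.277,-0.135,-0.13,0,0,0],[-0.277,-0.135,-0.13,0,0,0]]]' 0.087
python3 - <<'E'
from h import *
import pickle
c=cam("wrist");pickle.dump(c,open("w1.pkl","wb"));save(c,"w1.png")
P=cloud(c);print(P[::40,::40,2].round(3))
E
```

```text
t: 1.15
eef_pos: [0.419, 0.3758, 0.34]
orientation: [-0.51, -3.099, -0.0]
contact_force: [0.0, 0.5, -0.4]
finger_gap: 0.0871
grasp_force: 0.0
[[ 0.013  0.001  0.001  0.    -0.     0.001 -0.     0.001  0.001  0.004
   0.     0.001  0.003]
 [ 0.002 -0.001 -0.     0.001  0.     0.001  0.001 -0.    -0.    -0.001
   0.001  0.029  0.111]
 [-0.     0.002  0.001  0.     0.003  0.    -0.001 -0.001  0.     0.001
  -0.001  0.011  0.1  ]
 [-0.002  0.001 -0.001  0.     0.009  0.     0.     0.001  0.001  0.085
   0.002  0.001  0.087]
 [ 0.001 -0.001 -0.001  0.     0.001  0.002  0.123  0.007  0.002  0.001
   0.     0.001  0.   ]
 [ 0.001 -0.001  0.001  0.     0.001 -0.     0.058  0.059  0.001 -0.001
   0.     0.001  0.001]
 [ 0.437  0.437  0.434 -0.001  0.375  0.     0.     0.017  0.001  0.375
   0.     0.434  0.437]
 [ 0.447  0.446  0.44   0.44   0.44   0.441  0.441  0.441  0.441  0.44
   0.441  0.515  0.447]
 [ 0.446  0.446  0.44   0.418 -0.001  0.     0.45   0.45   0.451  0.451
   0.45   0.45   0.449]
 [ 0.464  0.465  0.464  0.465  0.464  0.464  0.464  0.464  0.465  0.465
   0.464  0.464  0.465]]
```

View pics/w1.png

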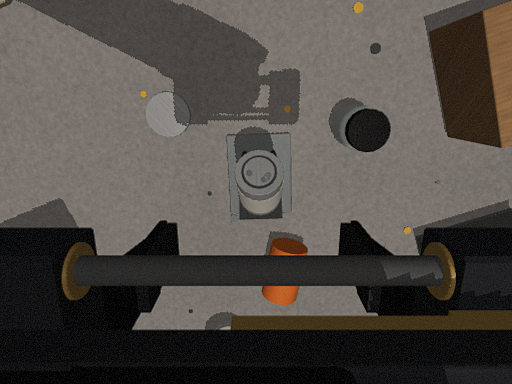

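Wrist view: the medium tin's lid is at (259,172) and its foot edges run vertical in the picture, so the tool yaw already matches the cradle. The orange decoy is at (285,270), the lid at (168,114) and the jar at (365,130).

```bash
python3 - <<'E'
from h import *
import pickle
c=pickle.load(open("w1.pkl","rb"));P=cloud(c)
def plane(Q,n=3):
    for _ in range(n):
        m=Q.mean(0);nv=np.linalg.svd(Q-m,full_matrices=False)[2][2];d=np.abs((Q-m)@nv);Q=Q[d<.003]
    return m,nv*np.sign(nv[2]),Q
m,n,Q=plane(P[162:182,249:269].reshape(-1,3))
W=P[135:225,225:295].reshape(-1,3);L=W[(np.abs((W-m)@n)<.003)&(np.linalg.norm(W-m,axis=1)<.05)]
m,n,L=plane(L)
e1=np.cross([0,0,1],n);e1/=np.linalg.norm(e1);e2=np.cross(n,e1)
q=np.c_[(L-m)@e1,(L-m)@e2].astype(np.float32);cc,r=cv2.minEnclosingCircle(q)
lid=m+cc[0]*e1+cc[1]*e2
print("n",n.round(3),"tilt",np.degrees(np.arccos(n[2])),"lean heading",np.degrees(np.arctan2(n[1],n[0])),"lid",lid.round(4),"r",r,len(L),"mean",m.round(4))
F=P[120:230,215:305];v,u=np.nonzero((F[...,2]>.005)&(F[...,2]<.014))
f=F[v,u];rc=cv2.minAreaRect(f[:,:2].astype(np.float32));print("foot",rc,len(f))
h=np.array([np.sin(np.radians(35))*-np.cos(np.radians(18.7)),np.sin(np.radians(35))*np.sin(np.radians(18.7)),np.cos(np.radians(35))])
print("axis nominal",h.round(3),"centre(n)",(lid-.046*n).round(4),"centre(nom)",(lid-.046*h).round(4),"base",(lid-.092*h).round(4))
E
```

```text
n [-0.553  0.17   0.816] tilt 35.33467884549551 lean heading 162.92167725284665 lid [0.429  0.3723 0.1317] r 0.029850993305444717 1632 mean [0.4287 0.3724 0.1315]
foot ((0.4598732888698578, 0.36239880323410034), (0.09915000945329666, 0.1292831301689148), 73.00165557861328) 2215
axis nominal [-0.543  0.184  0.819] centre(n) [0.4544 0.3645 0.0941] centre(nom) [0.4539 0.3639 0.094 ] base [0.4789 0.3554 0.0563]
```

```bash
python3 - <<'E'
from h import *
n=np.array([-.553,.17,.816]);n=np.r_[n[:2]/np.hypot(*n[:2])*np.sin(np.radians(35)),np.cos(np.radians(35))]
lid=np.array([.429,.3723,.1317]);y=np.cross(n,[0,0,1]);y/=np.linalg.norm(y)
y=y if y[1]>0 else -y
z=-n;M=np.c_[np.cross(y,z),y,z];print(M.round(3))
np.save("M.npy",M);np.save("n.npy",n)
g=lid-.021*n;np.save("g.npy",g)
goal(g+.09*n,M)
E
```

```text
[[-0.783  0.294  0.548]
 [ 0.241  0.956 -0.169]
 [-0.574 -0.    -0.819]]
shift [ 0.0284 -0.0014  0.1518] turn [-0.0082 -0.6115 -0.0259] tcp [0.4186 0.3762 0.34  ]
```

```bash
python3 -m handwheel '[[[0.01,0,0,0,-0.15,-0.006],[0.02,0,0.02,-0.002,-0.31,-0.013],[0.028,-0.001,0.06,-0.005,-0.46,-0.02],[0.028,-0.001,0.10,-0.008,-0.6115,-0.026],[0.028,-0.0014,0.14,-0.008,-0.6115,-0.026],[0.0284,-0.0014,0.1518,-0.008,-0.6115,-0.026],[0.0284,-0.0014,0.1518,-0.008,-0.6115,-0.026],[0.0284,-0.0014,0.1518,-0.008,-0.6115,-0.026],[0.0284,-0.0014,0.1518,-0.008,-0.6115,-0.026]]]'
python3 - <<'E'
from h import *
goal(np.load("g.npy"),np.load("M.npy"))
c=cam("wrist");P=cloud(c);n=np.load("n.npy");g=np.load("g.npy");lid=g+.021*n
Q=P[(np.abs((P-lid)@n)<.004)&(np.linalg.norm(P-lid,axis=-1)<.04)];print(len(Q),Q.mean(0).round(4),lid.round(4))
E
```

```text
t: 2.33
eef_pos: [0.3928, 0.3835, 0.1899]
orientation: [0.38, 2.505, -0.117]
contact_force: [0.3, -0.4, -0.8]
finger_gap: 0.0871
grasp_force: 0.0
shift [ 0.0024 -0.0001  0.0904] turn [ 0.0005  0.0008 -0.0033] tcp [0.3928 0.3835 0.1899]
4304 [0.4279 0.3723 0.1305] [0.429  0.3723 0.1317]
```

```bash
python3 -m handwheel '[[[0.001,0,0.03,0,0,0],[0.0015,0,0.06,0,0,0],[0.0015,0,0.08,0,0,0],[0.0015,0,0.09,0,0,0],[0.0015,0,0.09,0,0,0],[0.0015,0,0.09,0,0,0]]]'
python3 -m handwheel '[[[0,0,0,0,0,0],[0,0,0,0,0,0],[0,0,0,0,0,0],[0,0,0,0,0,0],[0,0,0,0,0,0],[0,0,0,0,0,0]]]' 0.04
```

```text
t: 3.12
eef_pos: [0.4403, 0.3688, 0.1147]
orientation: [0.378, 2.506, -0.118]
contact_force: [0.0, 0.1, 0.5]
finger_gap: 0.0866
grasp_force: 0.0
t: 3.88
eef_pos: [0.4406, 0.3688, 0.1143]
orientation: [0.378, 2.506, -0.118]
contact_force: [2.6, 5.4, 1.2]
finger_gap: 0.0591
grasp_force: 30.0
```

```bash
python3 -m handwheel '[[[0,0,-0.015,0,0,0],[0,0,-0.045,0,0,0],[0,0,-0.09,0,0,0],[0,0,-0.13,0,0,0],[0,0,-0.13,0,0,0],[0,0,-0.13,0,0,0]]]'
python3 - <<'E'
from h import *
goal([.474,-.0356,.235],down(np.radians(4.1)))
T=R.from_rotvec(telemetry.observe()["orientation"]).as_matrix();print(T.round(3))
E
```

```text
t: 4.62
eef_pos: [0.3693, 0.3888, 0.2189]
orientation: [0.379, 2.506, -0.123]
contact_force: [0.5, 0.6, -3.8]
finger_gap: 0.0588
grasp_force: 30.0
shift [-0.1937 -0.3742  0.1173] turn [-0.1166  0.6035 -0.3602] tcp [0.3693 0.3888 0.2189]
[[-0.783  0.297  0.547]
 [ 0.241  0.955 -0.172]
 [-0.574 -0.003 -0.819]]
```

```bash
python3 -m handwheel '[[[-0.01,-0.019,0.006,-0.006,0.03,-0.018],[-0.029,-0.056,0.0176,-0.0175,0.0905,-0.054],[-0.048,-0.0935,0.029,-0.029,0.151,-0.09],[-0.0678,-0.131,0.041,-0.041,0.211,-0.126],[-0.0872,-0.1684,0.0528,-0.0525,0.2716,-0.162],[-0.1065,-0.2058,0.0645,-0.064,0.332,-0.198],[-0.126,-0.243,0.0762,-0.076,0.392,-0.234],[-0.145,-0.281,0.088,-0.0875,0.4526,-0.27],[-0.165,-0.318,0.0997,-0.099,0.513,-0.306],[-0.182,-0.352,0.110,-0.11,0.567,-0.3386],[-0.1937,-0.3742,0.1173,-0.1166,0.6035,-0.3602],[-0.1937,-0.3742,0.1173,-0.1166,0.6035,-0.3602],[-0.1937,-0.3742,0.1173,-0.1166,0.6035,-0.3602],[-0.1937,-0.3742,0.1173,-0.1166,0.6035,-0.3602]]]'
python3 - <<'E'
from h import *
import pickle
for n in("wrist","side"):
    c=cam(n);save(c,n+"2.png");P=cloud(c)
    if n=="wrist":
        goal([.474,-.0356,.175],down(np.radians(4.1)));s=telemetry.observe()
        Q=P[(np.linalg.norm(P[...,:2]-s["eef_pos"][:2],axis=-1)<.04)&(abs(P[...,2]-s["eef_pos"][2]-.02)<.03)]
        print("lid?",len(Q),Q.mean(0).round(4) if len(Q) else 0)
    F=P[(np.abs(P[...,0]-.56)<.06)&(np.abs(P[...,1]+.03)<.05)&(abs(P[...,2]-.095)<.02)];print("panB",len(F),np.median(F[:,2]) if len(F) else 0)
E
```

```text
t: 6.38
eef_pos: [0.4739, -0.0335, 0.235]
orientation: [-0.116, 3.139, 0.004]
contact_force: [0.5, 0.2, -2.5]
finger_gap: 0.0588
grasp_force: 30.0
shift [ 0.0002 -0.0023  0.0602] turn [0.0026 0.0008 0.0023] tcp [ 0.474  -0.0335  0.2352]
lid? 9403 [ 0.4624 -0.0346  0.2558]
panB 1576 0.10048383672011968
panB 664 0.09987209507313355
```

View pics/side2.png

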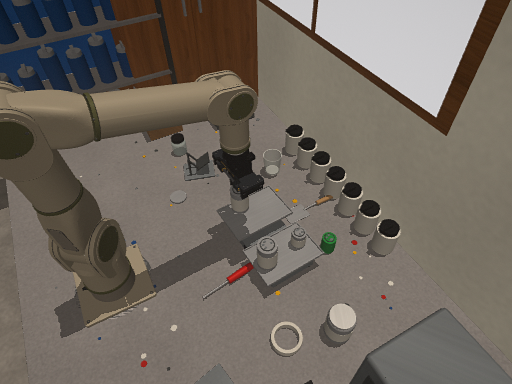

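The side view shows the medium tin at (240,200), held upright above pan_b. The cradle is empty and the bystanders have not moved. Lowering it.

```bash
python3 -m handwheel '[[[0,-0.002,0.02,0,0,0],[0,-0.002,0.04,0,0,0],[0,-0.002,0.052,0,0,0],[0,-0.002,0.058,0,0,0],[0,-0.002,0.060,0,0,0],[0,-0.002,0.0615,0,0,0],[0,-0.002,0.0615,0,0,0]]]'
python3 -m handwheel '[[[0,0,0.001,0,0,0],[0,0,0.0015,0,0,0],[0,0,0.0015,0,0,0]]]'
```

```text
t: 7.35
eef_pos: [0.4748, -0.0359, 0.1743]
orientation: [-0.114, 3.138, 0.004]
contact_force: [-0.6, 0.1, -3.2]
finger_gap: 0.0588
grasp_force: 30.0
t: 7.72
eef_pos: [0.4748, -0.0359, 0.1727]
orientation: [-0.114, 3.138, 0.004]
contact_force: [-0.4, 0.1, -1.6]
finger_gap: 0.0593
grasp_force: 30.0
```

```bash
python3 -m handwheel '[[[0,0,0.0005,0,0,0],[0,0,0.001,0,0,0],[0,0,0.001,0,0,0]]]'
python3 -m handwheel '[[[0,0,0,0,0,0],[0,0,0,0,0,0],[0,0,0,0,0,0],[0,0,0,0,0,0]]]' 0.087
python3 -m handwheel '[[[0,0,-0.03,0,0,0],[0,0,-0.08,0,0,0],[0,0,-0.13,0,0,0],[0,0,-0.15,0,0,0],[0,0,-0.15,0,0,0],[0,0,-0.15,0,0,0]]]'
python3 - <<'E'
from h import *
c=cam("wrist");save(c,"w3.png");P=cloud(c)
Q=P[(P[...,2]>.165)&(P[...,2]<.22)&(np.hypot(P[...,0]-.475,P[...,1]+.036)<.06)];print(len(Q),Q.mean(0).round(4),np.std(Q[:,2]))
goal([.606,-.204,.25],down(np.radians(4.1)))
E
```

```text
t: 8.1
eef_pos: [0.4748, -0.0359, 0.1717]
orientation: [-0.114, 3.138, 0.004]
contact_force: [-0.2, 0.8, 2.4]
finger_gap: 0.0588
grasp_force: 30.0
t: 8.6
eef_pos: [0.4746, -0.036, 0.1715]
orientation: [-0.114, 3.138, 0.004]
contact_force: [0.1, 0.5, -0.4]
finger_gap: 0.0854
grasp_force: 0.0
t: 9.35
eef_pos: [0.4741, -0.0364, 0.3205]
orientation: [0.114, -3.139, -0.003]
contact_force: [-0.5, -0.2, 0.4]
finger_gap: 0.0873
grasp_force: 0.0
3136 [ 0.4712 -0.0359  0.1921] 0.004589005422952313
shift [-0.1195 -0.1769  0.0699] turn [ 0.002  -0.0005  0.0012] tcp [ 0.474  -0.0364  0.3204]
```

```bash
python3 -m handwheel '[[[-0.02,-0.03,0,0,0,0],[-0.05,-0.074,0,0,0,0],[-0.08,-0.118,0,0,0,0],[-0.11,-0.162,0.02,0,0,0],[-0.12,-0.177,0.05,0,0,0],[-0.12,-0.177,0.05,0,0,0],[-0.12,-0.177,0.05,0,0,0]]]'
python3 - <<'E'
from h import *
c=cam("wrist");save(c,"w4.png");P=cloud(c)
Q=P[(P[...,2]>.125)&(P[...,2]<.145)&(np.hypot(P[...,0]-.606,P[...,1]+.204)<.05)];cc,r=cv2.minEnclosingCircle(Q[:,:2].astype(np.float32));print(len(Q),Q.mean(0).round(4),np.round(cc,4),r)
goal([*Q.mean(0)[:2],np.median(Q[:,2])-.018+.003],down(np.radians(4.1)))
for nm,x,y,z in[("panA",.545,-.21,.075),("panB",.55,-.03,.095)]:
    F=P[(np.hypot(P[...,0]-x,P[...,1]-y)<.03)&(abs(P[...,2]-z)<.02)];print(nm,len(F),np.median(F[:,2]) if len(F) else 0)
E
```

```text
t: 10.28
eef_pos: [0.6069, -0.2035, 0.2718]
orientation: [-0.115, 3.138, 0.004]
contact_force: [0.6, 0.3, -0.3]
finger_gap: 0.0869
grasp_force: 0.0
1971 [ 0.6033 -0.2021  0.1351] [ 0.6048 -0.2021] 0.025238363072276115
shift [0.0041 0.0011 0.1522] turn [0.0027 0.0025 0.0022] tcp [ 0.6072 -0.2033  0.2724]
panA 2312 0.07051362208555884
panB 2593 0.100557797884613
```

View pics/w4.png

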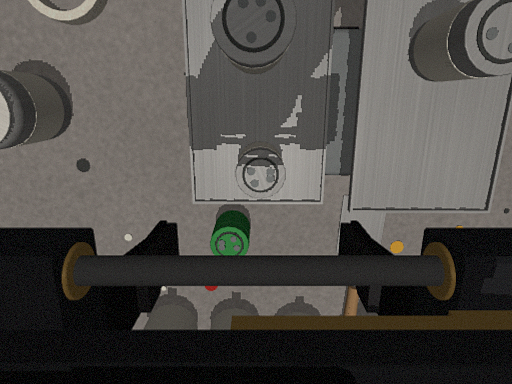

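Wrist view: the small steel tin is at (260,174) on pan_a and the green decoy at (230,240) is on the bench behind it, clear of the fingers. The large tin is at (253,22). I'm taking the small tin.

```bash
python3 -m handwheel '[[[0.002,0.001,0.03,0,0,0],[0.003,0.001,0.08,0,0,0],[0.003,0.001,0.12,0,0,0],[0.003,0.001,0.145,0,0,0],[0.003,0.001,0.152,0,0,0],[0.003,0.001,0.152,0,0,0],[0.003,0.001,0.152,0,0,0]]]'
python3 -m handwheel '[[[0,0,0,0,0,0],[0,0,0,0,0,0],[0,0,0,0,0,0],[0,0,0,0,0,0],[0,0,0,0,0,0],[0,0,0,0,0,0],[0,0,0,0,0,0]]]' 0.03
python3 -m handwheel '[[[0,0,-0.006,0,0,0],[0,0,-0.025,0,0,0],[0,0,-0.06,0,0,0],[0,0,-0.1,0,0,0],[0,0,-0.1,0,0,0],[0,0,-0.1,0,0,0]]]'
python3 - <<'E'
from h import *
a=np.radians(4.1);t=np.array([.531,-.0315])+np.array([[np.cos(a),-np.sin(a)],[np.sin(a),np.cos(a)]])@[.062,0];print(t)
goal([*t,.22],down(a))
E
```

```text
t: 11.2
eef_pos: [0.605, -0.203, 0.1209]
orientation: [-0.115, 3.136, 0.003]
contact_force: [0.2, 0.2, 0.0]
finger_gap: 0.0875
grasp_force: 0.0
t: 12.08
eef_pos: [0.6042, -0.2027, 0.1192]
orientation: [-0.114, 3.138, 0.004]
contact_force: [-0.3, 0.9, 1.1]
finger_gap: 0.0482
grasp_force: 30.0
t: 12.82
eef_pos: [0.6039, -0.2031, 0.2193]
orientation: [-0.114, 3.138, 0.004]
contact_force: [-1.0, 0.3, -2.4]
finger_gap: 0.0479
grasp_force: 30.0
[ 0.59284133 -0.02706716]
shift [-0.0017  0.1763 -0.0002] turn [0.0026 0.0013 0.0011] tcp [ 0.6039 -0.2031  0.2193]
```

```bash
python3 -m handwheel '[[[0,0.02,0,0,0,0],[-0.001,0.06,0,0,0,0],[-0.0015,0.1,0,0,0,0],[-0.002,0.14,0,0,0,0],[-0.002,0.165,0,0,0,0],[-0.002,0.176,0,0,0,0],[-0.002,0.176,0,0,0,0],[-0.002,0.176,0,0,0,0]]]'
python3 - <<'E'
from h import *
c=cam("wrist");save(c,"w5.png");P=cloud(c);s=telemetry.observe();print(s["eef_pos"])
for nm,x,y,z in[("panA",.555,-.21,.08),("panB",.54,-.03,.09)]:
    F=P[(np.hypot(P[...,0]-x,P[...,1]-y)<.03)&(abs(P[...,2]-z)<.025)];print(nm,len(F),np.median(F[:,2]) if len(F) else 0)
Q=P[(np.hypot(P[...,0]-s["eef_pos"][0],P[...,1]-s["eef_pos"][1])<.03)&(abs(P[...,2]-s["eef_pos"][2]-.015)<.015)];print("lid",len(Q),np.median(Q,axis=0))
E
```

```text
t: 13.82
eef_pos: [0.5931, -0.0291, 0.2196]
orientation: [-0.111, 3.139, 0.003]
contact_force: [0.6, -0.7, -3.1]
finger_gap: 0.0484
grasp_force: 30.0
[ 0.59314404 -0.02913099  0.21967895]
panA 3107 0.07490540122530576
panB 3548 0.09599643794339574
lid 5278 [ 0.58425064 -0.03022363  0.23587989]
```

```bash
python3 -m handwheel '[[[0,0,0.02,0,0,0],[0,0,0.045,0,0,0],[0,0,0.062,0,0,0],[0,0,0.069,0,0,0],[0,0,0.072,0,0,0],[0,0,0.074,0,0,0],[0,0,0.076,0,0,0],[0,0,0.078,0,0,0],[0,0,0.080,0,0,0],[0,0,0.082,0,0,0],[0,0,0.084,0,0,0],[0,0,0.084,0,0,0],[0,0,0.084,0,0,0]]]'
python3 - <<'E'
from h import *
c=cam("wrist");P=cloud(c);s=telemetry.observe();print(s["eef_pos"],s["contact_force"])
for nm,x,y,z in[("panA",.555,-.21,.08),("panB",.54,-.03,.09)]:
    F=P[(np.hypot(P[...,0]-x,P[...,1]-y)<.03)&(abs(P[...,2]-z)<.025)];print(nm,len(F),np.median(F[:,2]) if len(F) else 0)
E
```

```text
t: 15.5
eef_pos: [0.5934, -0.0272, 0.1357]
orientation: [-0.114, 3.138, 0.004]
contact_force: [0.1, 0.5, 0.8]
finger_gap: 0.0478
grasp_force: 30.0
[ 0.59344778 -0.02718207  0.13577337] [-0.05458318 -0.46386085 -0.77270823]
panA 2835 0.08392930961740888
panB 6324 0.08705490342268761
```

```bash
python3 -m handwheel '[[[0,0,0.001,0,0,0],[0,0,0.0015,0,0,0],[0,0,0.0015,0,0,0],[0,0,0.0015,0,0,0]]]'
python3 -m handwheel '[[[0,0,0,0,0,0],[0,0,0,0,0,0],[0,0,0,0,0,0],[0,0,0,0,0,0],[0,0,0,0,0,0]]]' 0.087
python3 -m handwheel '[[[0,0,-0.02,0,0,0],[0,0,-0.06,0,0,0],[0,0,-0.11,0,0,0],[0,0,-0.16,0,0,0],[0.03,0,-0.2,0,0,0],[0.08,0,-0.2,0,0,0],[0.08,0,-0.2,0,0,0],[0.08,0,-0.2,0,0,0],[0.08,0,-0.2,0,0,0],[0.08,0,-0.2,0,0,0],[0.08,0,-0.2,0,0,0],[0.08,0,-0.2,0,0,0]]]'
python3 - <<'E'
from h import *
c=cam("wrist");save(c,"w6.png");P=cloud(c);save(cam("side"),"s6.png")
for nm,x,y,z in[("panA",.555,-.21,.08),("panB",.535,-.03,.09)]:
    F=P[(np.hypot(P[...,0]-x,P[...,1]-y)<.025)&(abs(P[...,2]-z)<.025)];print(nm,len(F),np.median(F[:,2]) if len(F) else 0)
for nm,x,y,h,r in[("large",.476,-.218,.104,.033),("med",.474,-.036,.092,.03),("small",.593,-.028,.064,.025)]:
    Q=P[(np.hypot(P[...,0]-x,P[...,1]-y)<.05)&(abs(P[...,2]-.085-h)<.01)]
    if len(Q):
        m=Q.mean(0);nv=np.linalg.svd(Q-m,full_matrices=False)[2][2];print(nm,len(Q),m.round(4),"tilt",np.arccos(abs(nv[2])).round(3))
E
```

```text
t: 16.05
eef_pos: [0.5934, -0.0272, 0.1342]
orientation: [-0.114, 3.138, 0.004]
contact_force: [0.4, -0.4, -0.3]
finger_gap: 0.048
grasp_force: 30.0
t: 16.68
eef_pos: [0.5934, -0.0272, 0.1342]
orientation: [-0.114, 3.138, 0.004]
contact_force: [0.6, 0.5, -0.0]
finger_gap: 0.0849
grasp_force: 0.0
t: 18.18
eef_pos: [0.5135, -0.0337, 0.334]
orientation: [-0.113, 3.139, 0.002]
contact_force: [-0.8, -0.1, 0.7]
finger_gap: 0.0873
grasp_force: 0.0
panA 1071 0.08668491708517323
panB 928 0.08412688798187062
large 4007 [ 0.474  -0.2145  0.191 ] tilt 0.044
med 2716 [ 0.4732 -0.0356  0.1769] tilt 0.004
small 1327 [ 0.5918 -0.0268  0.1485] tilt 0.047
```

View pics/s6.png

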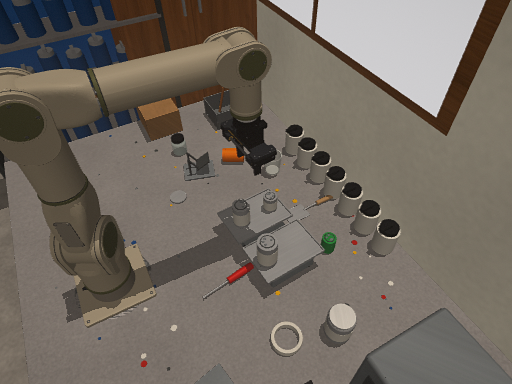

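Side view: the medium tin (241,212) and small tin (269,201) stand on pan_b, and the large one (266,250) on pan_a. The pans are within about 1.5 mm of level, the gripper is clear, and the bystanders are undisturbed.

```bash
python3 -c "
from plant import workorder
print(workorder.job_done())"
```

```text
the job is handed in; nothing more can be done
None
```

The job is handed in at about 18 s of the 66 s allowed: the medium and small tins stand on pan_b and the large tin on pan_a, with both pans within about 2 mm of level, but the hand-in call returned no verdict.

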